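# Tip the offcuts out over the rim of the scrap box

### The job

Take the open-ended steel tray that carries the two steel offcuts by its upright wooden handle and hook it, level, over the round rim of the scrap box's low wall, with its open lip reaching into the box. Keeping it hooked there as a hinge, swing the tray up and over until both offcuts slide out into the box. Then set the empty tray back down flat on the bench where it stood and let go.

Things in the scene. Friction and masses are not known exactly. Their poses are not given: they have to be found in the camera images.
- tray: Steel tray with the offcuts, 150 x 112 mm, 0.4 kg, open at its +x end. Origin: hook corner, mid-width, where the front runner's +x face meets the floor's underside, 12 mm over the bench. Floor x -120 to 30, 4 thick; its last 30 is the lip. Runners under it 12 high, x -8 to 0 and -120 to -112. Side and rear walls reach z 26. z up. A closed tray nearby (two end walls, brass bolts) is not it.
- tray_handle (a point): Grip point in the tray's upright wooden handle, a board 10 mm thick (across tray y), 60 long (along tray x), standing on the middle of the floor, top 16 mm above this point; tray axes. It lies at x -55, y 0, z 57 mm from the tray's origin, close to where the tray balances. Grip across the 10 mm. Each side of the handle is a 47 mm lane with one offcut.
- scrap_box: Sheet-metal box fixed to the bench, 170 x 170 mm, open on top, walls 4 mm. Origin: centre of its underside, z up. Low wall on its -x side with a round rim; side walls 74 high, back wall (+x) 130 high. Tray and box x axes point the same way when hooked; seated level, the tray's origin is at x -91, y 0, z 80 mm in this frame: floor on the rim, front runner against its outer side.
- box_rim (a point): Middle of the axis of the round rolled rim, 12 mm in diameter, along the top of the box's low wall: x -85, y 0, z 74 mm in the box's frame, box axes. The rim runs along y. The hooked tray turns about this axis, handle end rising, up to 80 degrees; the offcuts slide off somewhere between 25 and 50 degrees.
- offcut_a: Loose dark steel block 34 x 24 x 12 mm, 70 g, lying in the lane on the tray's +y side. Origin at the centre of its underside.
- offcut_b: Loose dark steel block 26 x 24 x 14 mm, 65 g, lying in the lane on the tray's -y side. Origin at the centre of its underside.
Not all that is in view belongs to the job. Leave any purple or turquoise look-alike of the offcut_b alone. What is shaped like the offcut_a but green is not meant.

How it is judged:
On the way, in this order (a step that is already met when the one before it is completed fails the run):
1. the tray, level to 15 degrees and still carrying both offcuts, rests with its hook corner on the rim of the low wall (within 15 mm of seated; 35 mm along the rim) (x of tray in the frame of scrap_box between -0.106 and -0.076 m and z of tray in the frame of scrap_box between 0.065 and 0.095 m and y of tray in the frame of scrap_box between -0.035 and 0.035 m and angle between tray's own z axis and vertical below 0.26 rad and contact force between tray and scrap_box above 0.1 N and height (world z) of each of offcut_a, offcut_b above 0.075 m), for 0.1 s.
2. the tray is tilted over by more than 25 degrees, its hook corner still at the rim (within 25 mm of the rim's axis, seen along it), and both offcuts are down in the box (angle between tray's own z axis and vertical above 0.436 rad and x of tray in the frame of scrap_box between -0.11 and -0.06 m and z of tray in the frame of scrap_box between 0.049 and 0.099 m and z of each of offcut_a, offcut_b in the frame of scrap_box below 0.07 m and x of each of offcut_a, offcut_b in the frame of scrap_box above -0.085 m).
At the end, for the whole second after the job is handed in: Both offcuts lie inside the scrap box, below its rims; the tray stands released and at rest, flat on the bench (within 5 degrees), its hook corner within 50 mm of where it began (z of each of offcut_a, offcut_b in the frame of scrap_box below 0.06 m and x of offcut_a in the frame of scrap_box between -0.085 and 0.085 m and y of offcut_a in the frame of scrap_box between -0.083 and 0.083 m and x of offcut_b in the frame of scrap_box between -0.085 and 0.085 m and y of offcut_b in the frame of scrap_box between -0.083 and 0.083 m and distance of tray from where it was at the start of the episode below 0.05 m and angle between tray's own z axis and vertical below 0.08 rad and height (world z) of tray below 0.018 m and linear speed of tray below 0.02 m/s); the robot touches nothing.
It also fails if it takes over 53 s, if anything falls off the work surface, if the arm or the gripper's body presses on something with over 40 N, if the wrist force passes 120 N, or if a joint passes its speed limit or range.

### The arm

A 6-joint arm with a two-finger parallel gripper is mounted at the origin on the work surface. World frame = base frame: x ahead of the robot, y to its left, z up, the work surface at z = 0. Lengths are in m, angles in rad, forces in N, time in s.
With the tool pointing down it reaches from about 0.35 to 0.725 m from the base axis. Payload 6 kg.
Tool frame: the origin (TCP) lies at the very end of the fingers, on their centre line; the grasp point (between the pads) lies 19 mm behind it (r.grip_depth is the distance from the TCP to the grasp point, in m); z points along the fingers, y is the line along which they close (so a half turn about z gives the same grasp; the last joint's range is limited). The gripper opens to 85 mm and grips with 20 to 120 N. Pads are 22 mm wide; open, the fingers measure 114 mm over their backs; the gripper's body (76 mm by 85 mm) begins 54 mm behind the grasp point. The pads swing forward as they close: fully open they stand 13 mm farther back than shut.
Start: joints at [-0.981, 0.04, 0.085, 0, -1.615, -0.334], TCP at [0.152, -0.58, 0.231] pointing down, gripper open.
Joint ranges: [-2.56, 2.56], [-1.29, 2.01], [-1.08, 1.49], [-3.29, 1.98], [-2.81, -0.18], [-2.99, 2.99]. Speed limits (rad/s): [2.57, 2.57, 3.01, 3.14, 3.14, 3.14].

### API

Orientations are given as [roll, pitch, yaw] about the fixed x, y, z axes, in that order (R = Rz(yaw) Ry(pitch) Rx(roll)).
In Python, from station import readout, optics, ticket, r gives the robot as it stands. The module is installed in compiled form; this text tells all that it offers.
- The arm moves only by the tool send_rows, never from a script. Its argument "plan" is a list of rows, each a list of 6 numbers: the shift along the tool's x, y, z in mm, then the turn, a rotation vector about the tool's x, y, z in rad. A call has exactly 8 rows; each row shifts and turns the commanded pose from where the row before left it, along the tool's axes as they then stand; what a row does not reach is not made up. A row lasts 1/10 s, in which the tool goes at most 50 mm and 8.59 degrees, less where a joint would pass 70% of its speed; a pose out of reach is approached as far as the arm can. A call is refused whole if a number of a shift passes 50 or a number of a turn 0.15, either way. A call with a gripper value outside its range is refused whole. "gripper" is the closure, from 0 (fully open) to 1 (shut), set as the call begins (left out, the last holds). The fingers move at their own pace and stop on an object; the grip force is fixed at half the most. Time passes only in rows, so rows that do not move let the fingers close, or fill a call up. It gives the time, the measured TCP pose, the force, the opening and the grip force at its end, in the units of the state.
- readout.sense(): the state, without advancing time (a new reading comes with each control period).
- optics.read_camera(name): name is "scene" or "side" or "wrist"; returns the picture (480x640x3 uint8, red, green, blue); there is no depth.
- optics.camera_info(name): a dict with "vertical_fov" (degrees; the focal length in pixels is half the picture's height over the tangent of half this angle, whatever the lens; pixels are square), "cx", "cy" (the principal point, pixels), "rvec" (rotation vector, rad) and "tvec" (3), from world to camera coordinates, as OpenCV has them; the wrist camera has in their place "T_tool_cam" (4x4, takes a point from camera to tool coordinates, whose origin is the TCP and whose axes are the flange's). Camera axes: x right, y down, z forward; pixel columns grow to the right and rows downward; lengths in m; the calibration is good to about 2 mm. A picture is of the moment at which its call begins: read the wrist's pose just before it. camera_info takes no time and is no camera call.
- ticket.job_done(): hands the job in; it is judged then, once.
The state is a dict: "time_s": time; "q": joint angles; "qd": joint speeds; "effort": joint torques, N m; "tcp_pos": TCP position; "orientation": TCP orientation; "ft_force": force on the tool from outside, world axes, zero at the start; "ft_torque": the same for the moment, N m; "width": finger opening in m; "grip_force": force on a finger pad.
Only numpy, scipy, OpenCV 4.12 (cv2) and the standard library are available. Lean on these libraries where they do the work, as an engineer would, in place of code of your own. Each camera call takes 0.05 s, during which the arm holds its last target. There are 200 camera calls.

## Working session

There is one attempt and no reset: what is moved stays moved. The work goes in short steps, Python scripts to look and compute and a tool call to move; the robot and the scene stay as the last step left them, time stands still between calls to the robot, and variables do not carry over. Pictures are saved under pics/ and viewed, at most 10 in all, crops included, and the job is handed in when it is done.

Besides the shell and the picture viewer there is one more tool, called after "Call:" by a JSON object that holds its "fn" and its "kwargs", one argument or row to a line. send_rows: Moves the arm, as the interface text tells. Its arguments: {"type":"object","properties":{"plan":{"type":"array","items":{"type":"array","items":{"type":"number"}}},"gripper":{"type":"number"}},"required":["plan"]}

```bash
mkdir -p pics; python3 - <<'E'
from station import readout, optics
import cv2,json
print(readout.sense())
for n in ("scene","side","wrist"):
    print(n,optics.camera_info(n))
    cv2.imwrite(f"pics/{n}0.png",optics.read_camera(n)[:,:,::-1])
E
```

```text
{'time_s': 0.0, 'q': array([-9.81302002e-01,  4.08257287e-02,  8.38035793e-02, -4.80215425e-04,
       -1.61552140e+00, -3.33718693e-01]), 'qd': array([ 6.38353726e-04,  1.00505198e-03, -9.72114719e-05,  7.77836071e-05,
        8.14382326e-04,  1.90848099e-04]), 'effort': array([-3.53825180e-04, -3.68204856e+01,  3.47401679e+01,  6.93184957e+00,
       -5.34093298e-03, -3.42363262e-05]), 'tcp_pos': array([ 0.15180515, -0.58012902,  0.23026377]), 'orientation': array([ 3.13978468e+00, -1.19012052e-04, -2.88579586e+00]), 'ft_force': array([-0.04577976,  0.12133589, -0.07810848]), 'ft_torque': array([-0.0275439,  0.0844898, -0.022625 ]), 'grip_force': 0.0, 'width': 0.08546529584952588}
scene {'vertical_fov': 53.0106165807844, 'cx': 318.01942837388657, 'cy': 246.51960868963857, 'rvec': array([ 1.73542826,  1.67576883, -0.75169713]), 'tvec': array([-0.00220182, -0.27918174,  1.20735115])}
side {'vertical_fov': 44.067260495141504, 'cx': 321.3212703068152, 'cy': 241.95891906418575, 'rvec': array([ 2.18595699, -0.24155027,  0.13543432]), 'tvec': array([-0.49691934,  0.09602616,  0.89089072])}
wrist {'vertical_fov': 68.52745682859086, 'cx': 318.5476975524824, 'cy': 241.2506620107722, 'T_tool_cam': array([[-1.61823269e-04, -9.58036952e-01, -2.86644681e-01,
         7.15878051e-02],
       [ 9.99999971e-01, -2.06494967e-04,  1.25613858e-04,
         2.24298894e-04],
       [-1.79533401e-04, -2.86644652e-01,  9.58036957e-01,
        -1.42004978e-01],
       [ 0.00000000e+00,  0.00000000e+00,  0.00000000e+00,
         1.00000000e+00]])}
```

View pics/scene0.png

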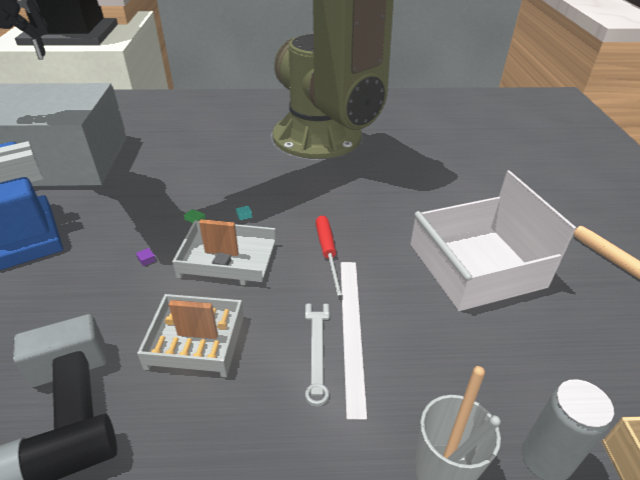

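View pics/side0.png

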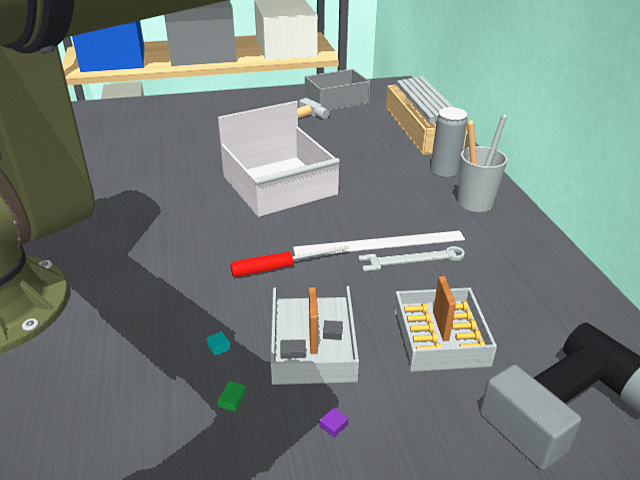

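The scene view shows the open tray at about (225,252) with its lip toward the box, which is at about (495,245). The closed tray with the bolts is at (195,335). In the side view the tray is at (315,335), the offcuts at (292,348) and (333,328), and the box rim runs (255,180)–(338,162). I'll enlarge both for corner picking.

```bash
python3 - <<'E'
import cv2,numpy as np
s=cv2.imread("pics/scene0.png");d=cv2.imread("pics/side0.png")
c=lambda im,x,y,w,h:cv2.resize(im[y:y+h,x:x+w],(400,300),interpolation=cv2.INTER_CUBIC)
a=c(s,165,210,120,90);b=c(s,400,170,180,135);e=c(d,255,275,120,90);f=c(d,200,95,160,120)
cv2.imwrite("pics/crop.png",np.vstack([np.hstack([a,b]),np.hstack([e,f])]))
E
```

```text
(no output)
```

View pics/crop.png

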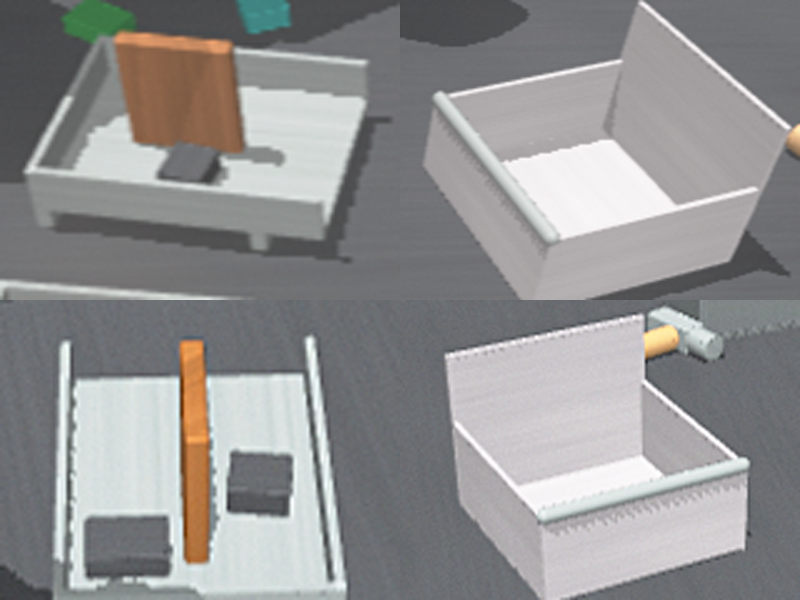

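The crops show the tray's wall tops, the handle's top and the rim ends clearly. I'll cast the rays onto their known heights.

```bash
cat > h.py <<'E'
import numpy as np,cv2
from scipy.spatial.transform import Rotation as R
from station import readout,optics
def cast(n,uv,z,st=None):
    c=optics.camera_info(n);f=240/np.tan(np.radians(c["vertical_fov"]/2))
    d=np.array([(uv[0]-c["cx"])/f,(uv[1]-c["cy"])/f,1])
    if n=="wrist":
        M=R.from_euler("xyz",st["orientation"]).as_matrix();T=c["T_tool_cam"]
        o=st["tcp_pos"]+M@T[:3,3];d=M@T[:3,:3]@d
    else:
        A=cv2.Rodrigues(c["rvec"])[0];o=-A.T@c["tvec"];d=A.T@d
    return o+d*(z-o[2])/d[2]
E
python3 - <<'E'
from h import *
def go(n,off,sc,y0,L):
    for k,u,v,z in L:
        print(n,k,(cast(n,(off[0]+u/sc,off[1]+(v-y0)/sc),z/1000)*1000).round(1))
go("scene",(165,210),10/3,0,[("rear-near top",27,172,38),("front-near top",323,206,38),("front-far top",367,62,38),("rear-far top",100,38,38),
 ("hnd top rear",117,36,85),("hnd top front",238,44,85)])
go("side",(255,275),10/3,300,[("wall front L",66,343,38),("wall front R",311,338,38),("hnd far",193,341,85),("hnd near",198,435,85),("floor front L",78,378,16),("floor front R",304,375,16)])
go("scene",(400,170),400/180,0,[("rim far",40,97,74),("rim near",152,238,74),("back far top",242,3,130),("side near back",355,189,74),("side far back",222,63,74)])
go("side",(200,95),2.5,300,[("rim L",141,516,74),("rim R",345,464,74),("back L top",46,355,130),("back R top",242,316,130),("sideL back top",56,425,74)])
E
```

```text
scene rear-near top [ 500.3 -258.1   38. ]
scene front-near top [ 528.7 -110.5   38. ]
scene front-far top [417.8 -92.1  38. ]
scene rear-far top [ 393.  -238.4   38. ]
scene hnd top rear [ 452.2 -213.8   85. ]
scene hnd top front [ 460.2 -152.8   85. ]
side wall front L [417.7 -94.2  38. ]
side wall front R [ 524.3 -113.9   38. ]
side hnd far [ 461.  -159.2   85. ]
side hnd near [ 451.1 -213.8   85. ]
side floor front L [422.5 -93.4  16. ]
side floor front R [ 522.  -113.1   16. ]
scene rim far [427.3 159.5  74. ]
scene rim near [586.4 204.4  74. ]
scene back far top [382.4 321.2 130. ]
scene side near back [541.3 364.   74. ]
scene side far back [385. 319.  74.]
side rim L [427.1 158.5  74. ]
side rim R [587.9 204.1  74. ]
side back L top [379.2 321.1 130. ]
side back R top [541.  365.5 130. ]
side sideL back top [381.2 313.9  74. ]
```

```bash
cat >> h.py <<'E'
def P(pos,tilt,yawx,st=None):
    """tool pose: tool x = -X of a frame with yaw yawx (deg), tilted by tilt (deg) about its y; fingers down at tilt 0"""
    M=R.from_euler("z",yawx,degrees=True)*R.from_euler("y",tilt,degrees=True)*R.from_euler("zx",[0,180],degrees=True)*R.from_euler("z",180,degrees=True)
    return np.array(pos,float),M
def now():
    s=readout.sense();return s["tcp_pos"]*1000,R.from_euler("xyz",s["orientation"])
def row(a,b,N):
    """constant row repeated N times that takes pose a to pose b"""
    D=a[1].inv()*b[1];w=D.as_rotvec()/N
    A=sum(R.from_rotvec(k*w).as_matrix() for k in range(N))
    s=np.linalg.solve(A,a[1].inv().apply(b[0]-a[0]))
    print(N,"x",s.round(1),w.round(4),"to",b[0].round(1))
    return b
E
python3 - <<'E'
from h import *
a=now()
b=row(a,P((457,-186,215),0,80),16)
row(b,P((457,-186,120),0,80),8)
E
```

```text
16 x [-32.7   4.    1. ] [ 0.0001  0.     -0.0713] to [ 457. -186.  215.]
8 x [ 0.   0.  11.9] [0. 0. 0.] to [ 457. -186.  120.]
```

Call:
{"fn": "send_rows", "kwargs": {
  "plan": [
    [-32.7, 4, 1, 0, 0, -0.0713],
    [-32.7, 4, 1, 0, 0, -0.0713],
    [-32.7, 4, 1, 0, 0, -0.0713],
    [-32.7, 4, 1, 0, 0, -0.0713],
    [-32.7, 4, 1, 0, 0, -0.0713],
    [-32.7, 4, 1, 0, 0, -0.0713],
    [-32.7, 4, 1, 0, 0, -0.0713],
    [-32.7, 4, 1, 0, 0, -0.0713]
  ],
  "gripper": 0
}}

```text
time_s: 0.95
tcp_pos: [0.3632, -0.4267, 0.2227]
orientation: [3.141, 0.0, -2.312]
ft_force: [-0.0, -0.7, -0.0]
width: 0.0856
grip_force: 0.0
```

Call:
{"fn": "send_rows", "kwargs": {
  "plan": [
    [-32.7, 4, 1, 0, 0, -0.0713],
    [-32.7, 4, 1, 0, 0, -0.0713],
    [-32.7, 4, 1, 0, 0, -0.0713],
    [-32.7, 4, 1, 0, 0, -0.0713],
    [-32.7, 4, 1, 0, 0, -0.0713],
    [-32.7, 4, 1, 0, 0, -0.0713],
    [-32.7, 4, 1, 0, 0, -0.0713],
    [-32.7, 4, 1, 0, 0, -0.0713]
  ]
}}

```text
time_s: 1.75
tcp_pos: [0.4573, -0.1843, 0.2148]
orientation: [3.141, 0.0, -1.742]
ft_force: [1.6, -0.1, 1.2]
width: 0.0855
grip_force: 0.0
```

```bash
python3 - <<'E'
from h import *
s=readout.sense();im=optics.read_camera("wrist")
cv2.imwrite("pics/w1.png",im[:,:,::-1]);np.save("w1.npy",np.r_[s["tcp_pos"],s["orientation"]])
print(s["time_s"],s["tcp_pos"],s["orientation"],s["q"])
E
```

```text
1.75 [ 0.45726282 -0.18434738  0.21481193] [ 3.14086716e+00  1.66369991e-04 -1.74206830e+00] [ 2.64895822e-02 -2.49070353e-01 -2.12406330e-01 -3.05880930e-04
 -1.60813901e+00 -1.97772814e-01]
```

View pics/w1.png

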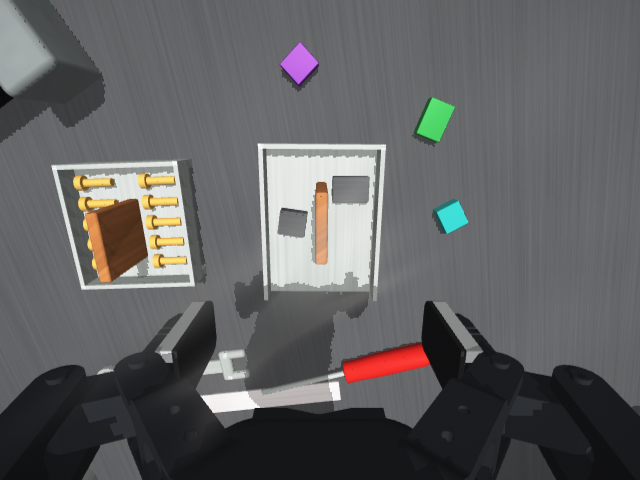

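The wrist view shows the tray straight below: the handle's top runs (321,191)–(321,265), the rear wall-top corners are at (259,146) and (385,146), and the front ends at (266,299) and (375,299). The offcuts are at (292,222) and (350,190).

```bash
python3 - <<'E'
from h import *
a=np.load("w1.npy");st=dict(tcp_pos=a[:3],orientation=a[3:])
for uv,z in [((321.5,191),85),((321.5,265),85),((259,146),38),((385,146),38),((266,299),38),((376,299),38)]:
    print(uv,(cast("wrist",uv,z/1000,st)*1000).round(1))
row(now(),P((457,-186,120),0,80),8);row(now(),P((457,-186,50),0,80),16)
E
```

```text
(321.5, 191) [ 450.7 -215.    85. ]
(321.5, 265) [ 461. -155.   85.]
(259, 146) [ 498.8 -256.1   38. ]
(385, 146) [ 390.3 -237.4   38. ]
(266, 299) [ 523.9 -111.6   38. ]
(376, 299) [416.3 -93.   38. ]
8 x [ 0.6  0.  11.8] [0.     0.0002 0.0012] to [ 457. -186.  120.]
16 x [ 0.3  0.  10.3] [0.     0.0001 0.0006] to [ 457. -186.   50.]
```

Call:
{"fn": "send_rows", "kwargs": {
  "plan": [
    [0.1, 0.1, 10, 0, 0, 0],
    [0.1, 0.1, 14, 0, 0, 0],
    [0.1, 0.1, 14, 0, 0, 0],
    [0.1, 0.1, 14, 0, 0, 0],
    [0.1, 0.1, 14, 0, 0, 0],
    [0.1, 0.1, 14, 0, 0, 0],
    [0.1, 0.1, 14, 0, 0, 0],
    [0.1, 0.1, 14, 0, 0, 0]
  ]
}}

```text
time_s: 2.6
tcp_pos: [0.4562, -0.1865, 0.106]
orientation: [3.141, 0.0, -1.745]
ft_force: [-0.1, 0.6, 0.0]
width: 0.0851
grip_force: 0.0
```

Call:
{"fn": "send_rows", "kwargs": {
  "plan": [
    [0, 0, 12, 0, 0, 0],
    [0, 0, 12, 0, 0, 0],
    [0, 0, 12, 0, 0, 0],
    [0, 0, 8, 0, 0, 0],
    [0, 0, 6, 0, 0, 0],
    [0, 0, 4, 0, 0, 0],
    [0, 0, 2, 0, 0, 0],
    [0, 0, 0, 0, 0, 0]
  ]
}}

```text
time_s: 3.4
tcp_pos: [0.4564, -0.1864, 0.0513]
orientation: [-3.141, 0.0, -1.745]
ft_force: [-0.3, -0.6, -0.4]
width: 0.0854
grip_force: 0.0
```

Call:
{"fn": "send_rows", "kwargs": {
  "plan": [
    [0, 0, 0, 0, 0, 0],
    [0, 0, 0, 0, 0, 0],
    [0, 0, 0, 0, 0, 0],
    [0, 0, 0, 0, 0, 0],
    [0, 0, 0, 0, 0, 0],
    [0, 0, 0, 0, 0, 0],
    [0, 0, 0, 0, 0, 0],
    [0, 0, 0, 0, 0, 0]
  ],
  "gripper": 1
}}

```text
time_s: 4.2
tcp_pos: [0.456, -0.1864, 0.0513]
orientation: [3.141, -0.0, -1.745]
ft_force: [-3.2, 1.4, 1.9]
width: 0.0087
grip_force: 59.9
```

```bash
python3 - <<'E'
from h import *
a=now();print(a[0],readout.sense()["ft_force"])
b=row(a,P((456,-186.4,160),0,80),8)
row(b,P((525.2,117.1,160),0,105.7),16)
E
```

```text
[ 455.99594542 -186.35935964   51.27102514] [-3.19833138  1.39460516  1.89330948]
8 x [  0.    0.  -13.6] [ 0.0001 -0.      0.    ] to [ 456.  -186.4  160. ]
16 x [-19.  -5.   0.] [ 0.    -0.    -0.028] to [525.2 117.1 160. ]
```

Call:
{"fn": "send_rows", "kwargs": {
  "plan": [
    [0, 0, -5, 0, 0, 0],
    [0, 0, -10, 0, 0, 0],
    [0, 0, -16, 0, 0, 0],
    [0, 0, -20, 0, 0, 0],
    [0, 0, -20, 0, 0, 0],
    [0, 0, -18, 0, 0, 0],
    [0, 0, -12, 0, 0, 0],
    [0, 0, -7, 0, 0, 0]
  ]
}}

```text
time_s: 5.0
tcp_pos: [0.4567, -0.1864, 0.1605]
orientation: [-3.14, 0.0, -1.745]
ft_force: [0.3, 0.1, -5.1]
width: 0.0094
grip_force: 58.9
```

Call:
{"fn": "send_rows", "kwargs": {
  "plan": [
    [-4.75, -1.25, 0, 0, 0, -0.007],
    [-9.5, -2.5, 0, 0, 0, -0.014],
    [-14.25, -3.75, 0, 0, 0, -0.021],
    [-14.25, -3.75, 0, 0, 0, -0.021],
    [-14.25, -3.75, 0, 0, 0, -0.021],
    [-14.25, -3.75, 0, 0, 0, -0.021],
    [-14.25, -3.75, 0, 0, 0, -0.021],
    [-14.25, -3.75, 0, 0, 0, -0.021]
  ]
}}

```text
time_s: 5.8
tcp_pos: [0.4938, -0.0888, 0.1593]
orientation: [3.142, 0.0, -1.596]
ft_force: [0.3, -0.4, -4.8]
width: 0.0093
grip_force: 58.9
```

Call:
{"fn": "send_rows", "kwargs": {
  "plan": [
    [-14.25, -3.75, 0, 0, 0, -0.021],
    [-14.25, -3.75, 0, 0, 0, -0.021],
    [-14.25, -3.75, 0, 0, 0, -0.021],
    [-14.25, -3.75, 0, 0, 0, -0.021],
    [-14.25, -3.75, 0, 0, 0, -0.021],
    [-14.25, -3.75, 0, 0, 0, -0.021],
    [-14.25, -3.75, 0, 0, 0, -0.021],
    [-14.25, -3.75, 0, 0, 0, -0.021]
  ]
}}

```text
time_s: 6.6
tcp_pos: [0.5182, 0.0261, 0.1593]
orientation: [3.142, 0.0, -1.428]
ft_force: [-0.8, 0.4, -3.8]
width: 0.0091
grip_force: 58.9
```

Call:
{"fn": "send_rows", "kwargs": {
  "plan": [
    [-14.25, -3.75, 0, 0, 0, -0.021],
    [-14.25, -3.75, 0, 0, 0, -0.021],
    [-14.25, -3.75, 0, 0, 0, -0.021],
    [-14.25, -3.75, 0, 0, 0, -0.021],
    [-14.25, -3.75, 0, 0, 0, -0.021],
    [-9.5, -2.5, 0, 0, 0, -0.014],
    [-6.65, -1.75, 0, 0, 0, -0.0098],
    [-2.85, -0.75, 0, 0, 0, -0.0042]
  ]
}}

```text
time_s: 7.4
tcp_pos: [0.5235, 0.1187, 0.1592]
orientation: [3.141, 0.0, -1.296]
ft_force: [-0.3, -0.2, -3.9]
width: 0.0091
grip_force: 58.9
```

```bash
python3 - <<'E'
from h import *
s=readout.sense();print(s["time_s"],s["tcp_pos"],s["orientation"],s["ft_force"],s["ft_torque"])
im=optics.read_camera("side");im2=optics.read_camera("scene")
cv2.imwrite("pics/s2.png",np.hstack([cv2.resize(im[20:260,150:390],(400,400)),cv2.resize(im2[100:340,340:580],(400,400))])[:,:,::-1])
a=now()
row(a,P((525.2,117.1,119.3),0,105.7),8)
E
```

```text
7.4 [0.52351893 0.11865863 0.15924053] [ 3.14139729e+00  4.81705790e-05 -1.29595916e+00] [-0.29965739 -0.21650981 -3.92162118] [ 0.0235705  -0.00194115 -0.06627824]
8 x [ 0.2 -0.2  5. ] [ 0. -0.  0.] to [525.2 117.1 119.3]
```

View pics/s2.png

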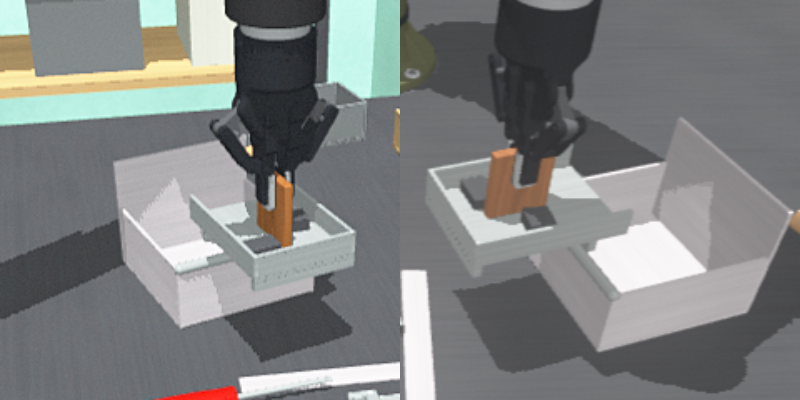

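The tray is level over the rim, with both offcuts aboard and the lip reaching over the box. I'll lower it, starting about 5 mm outside the seat.

Call:
{"fn": "send_rows", "kwargs": {
  "plan": [
    [1, 0, 2, 0, 0, 0],
    [1, 0, 5, 0, 0, 0],
    [1, 0, 6, 0, 0, 0],
    [0, 0, 6, 0, 0, 0],
    [0, 0, 6, 0, 0, 0],
    [0, 0, 5, 0, 0, 0],
    [0, 0, 3, 0, 0, 0],
    [0, 0, 2, 0, 0, 0]
  ]
}}

```text
time_s: 8.3
tcp_pos: [0.5243, 0.1151, 0.1239]
orientation: [3.141, 0.0, -1.297]
ft_force: [-0.4, -0.2, -4.0]
width: 0.009
grip_force: 58.9
```

Call:
{"fn": "send_rows", "kwargs": {
  "plan": [
    [0, 0, 0.7, 0, 0, 0],
    [0, 0, 0.7, 0, 0, 0],
    [0, 0, 0.7, 0, 0, 0],
    [0, 0, 0.7, 0, 0, 0],
    [0, 0, 0.6, 0, 0, 0],
    [0, 0, 0.6, 0, 0, 0],
    [0, 0, 0, 0, 0, 0],
    [0, 0, 0, 0, 0, 0]
  ]
}}

```text
time_s: 9.1
tcp_pos: [0.5244, 0.1151, 0.1203]
orientation: [3.142, 0.0, -1.297]
ft_force: [-0.0, -0.5, -4.3]
width: 0.0087
grip_force: 58.9
```

No contact yet, so I'll keep creeping down.

Call:
{"fn": "send_rows", "kwargs": {
  "plan": [
    [0, 0, 0.5, 0, 0, 0],
    [0, 0, 0.5, 0, 0, 0],
    [0, 0, 0.5, 0, 0, 0],
    [0, 0, 0.5, 0, 0, 0],
    [0, 0, 0, 0, 0, 0],
    [0, 0, 0, 0, 0, 0],
    [0, 0, 0, 0, 0, 0],
    [0, 0, 0, 0, 0, 0]
  ]
}}

```text
time_s: 9.9
tcp_pos: [0.5246, 0.1149, 0.1189]
orientation: [-3.141, -0.0, -1.297]
ft_force: [-1.4, -2.8, 2.9]
width: 0.0091
grip_force: 60.0
```

Contact in z, at the expected height. Next I slide inward until the runner touches the rim.

Call:
{"fn": "send_rows", "kwargs": {
  "plan": [
    [-0.7, 0, 0, 0, 0, 0],
    [-0.7, 0, 0, 0, 0, 0],
    [-0.7, 0, 0, 0, 0, 0],
    [-0.7, 0, 0, 0, 0, 0],
    [-0.7, 0, 0, 0, 0, 0],
    [0, 0, 0, 0, 0, 0],
    [0, 0, 0, 0, 0, 0],
    [0, 0, 0, 0, 0, 0]
  ]
}}

```text
time_s: 10.7
tcp_pos: [0.5242, 0.118, 0.1191]
orientation: [-3.14, -0.001, -1.297]
ft_force: [1.9, -5.1, 2.5]
width: 0.0094
grip_force: 60.1
```

Call:
{"fn": "send_rows", "kwargs": {
  "plan": [
    [-0.5, 0, 0, 0, 0, 0],
    [-0.5, 0, 0, 0, 0, 0],
    [-0.5, 0, 0, 0, 0, 0],
    [-0.5, 0, 0, 0, 0, 0],
    [0, 0, 0, 0, 0, 0],
    [0, 0, 0, 0, 0, 0],
    [0, 0, 0, 0, 0, 0],
    [0, 0, 0, 0, 0, 0]
  ]
}}

```text
time_s: 11.5
tcp_pos: [0.5237, 0.12, 0.1191]
orientation: [-3.14, -0.001, -1.297]
ft_force: [2.0, -4.6, 2.9]
width: 0.009
grip_force: 60.2
```

Call:
{"fn": "send_rows", "kwargs": {
  "plan": [
    [-0.5, 0, 0, 0, 0, 0],
    [-0.5, 0, 0, 0, 0, 0],
    [-0.5, 0, 0, 0, 0, 0],
    [0, 0, 0, 0, 0, 0],
    [0, 0, 0, 0, 0, 0],
    [0, 0, 0, 0, 0, 0],
    [0, 0, 0, 0, 0, 0],
    [0, 0, 0, 0, 0, 0]
  ]
}}

```text
time_s: 12.3
tcp_pos: [0.5233, 0.1214, 0.1191]
orientation: [-3.14, -0.001, -1.297]
ft_force: [1.1, -4.8, 3.9]
width: 0.0095
grip_force: 60.2
```

```bash
python3 - <<'E'
from h import *
a=now();print(a[0],a[1].as_euler("xyz"),readout.sense()["ft_force"],readout.sense()["q"])
X=R.from_euler("z",105.7,degrees=True).apply([1,0,0])
# rim axis 6 mm ahead and 6 mm below the hook corner, which lies 56.3 ahead and 39.3 below the TCP
d0=np.array([62.3,0,-45.3]);B=R.from_euler("z",105.7,degrees=True)
rim=a[0]+B.apply(d0);print("rim",rim)
b=a
for th,N in((28,16),(56,16)):
    b=row(b,P(rim-B.apply(R.from_euler("y",th,degrees=True).apply(d0)),th,105.7),N)
E
```

```text
[523.27778371 121.44351253 119.14942913] [-3.13978246e+00 -9.17593321e-04 -1.29732868e+00] [ 1.10857106 -4.76575054  3.85045263] [ 0.60354144 -0.11403246 -0.26979392  0.00147292 -1.41361996 -0.3303025 ]
rim [506.41937592 181.41920834  73.84942913]
16 x [-1.4 -0.  -1.9] [-0.0001  0.0305 -0.0001] to [515.5 148.9 143.1]
16 x [-1.4 -0.  -1.9] [0.     0.0305 0.    ] to [505.7 184.  150.8]
```

Call:
{"fn": "send_rows", "kwargs": {
  "plan": [
    [-1.4, 0, -1.9, 0, 0.0305, 0],
    [-1.4, 0, -1.9, 0, 0.0305, 0],
    [-1.4, 0, -1.9, 0, 0.0305, 0],
    [-1.4, 0, -1.9, 0, 0.0305, 0],
    [-1.4, 0, -1.9, 0, 0.0305, 0],
    [-1.4, 0, -1.9, 0, 0.0305, 0],
    [-1.4, 0, -1.9, 0, 0.0305, 0],
    [-1.4, 0, -1.9, 0, 0.0305, 0]
  ]
}}

```text
time_s: 13.1
tcp_pos: [0.5193, 0.1346, 0.1329]
orientation: [-3.14, -0.246, -1.297]
ft_force: [1.2, -3.9, 4.1]
width: 0.009
grip_force: 60.2
```

```bash
python3 - <<'E'
from h import *
a=now();B=R.from_euler("z",105.7,degrees=True)
print(readout.sense()["ft_force"],readout.sense()["ft_torque"],readout.sense()["q"])
z=a[1].apply([0,0,-1]);zb=B.inv().apply(z);print("tilt",np.degrees(np.arctan2(zb[0],zb[2])),zb)
o=a[1].apply([-62.3,0,45.3])+a[0];print("rim by tool",o)
E
```

```text
[ 1.24968421 -3.92738426  4.09858751] [-0.66688825 -0.40832199  0.09826601] [ 0.77323831 -0.10296401 -0.32938534  0.21761218 -1.46553045 -0.5350012 ]
tilt 14.113306948735367 [0.24384005 0.00130124 0.96981459]
rim by tool [505.951582   182.19086049  73.78310117]
```

The forces are small and the hinge point holds, so I'll go on up.

Call:
{"fn": "send_rows", "kwargs": {
  "plan": [
    [-1.4, 0, -1.9, 0, 0.0305, 0],
    [-1.4, 0, -1.9, 0, 0.0305, 0],
    [-1.4, 0, -1.9, 0, 0.0305, 0],
    [-1.4, 0, -1.9, 0, 0.0305, 0],
    [-1.4, 0, -1.9, 0, 0.0305, 0],
    [-1.4, 0, -1.9, 0, 0.0305, 0],
    [-1.4, 0, -1.9, 0, 0.0305, 0],
    [-1.4, 0, -1.9, 0, 0.0305, 0]
  ]
}}

```text
time_s: 13.9
tcp_pos: [0.5148, 0.1499, 0.1431]
orientation: [-3.141, -0.49, -1.296]
ft_force: [1.2, -2.0, 4.7]
width: 0.0091
grip_force: 60.0
```

Call:
{"fn": "send_rows", "kwargs": {
  "plan": [
    [-1.4, 0, -1.9, 0, 0.0305, 0],
    [-1.4, 0, -1.9, 0, 0.0305, 0],
    [-1.4, 0, -1.9, 0, 0.0305, 0],
    [-1.4, 0, -1.9, 0, 0.0305, 0],
    [-1.4, 0, -1.9, 0, 0.0305, 0],
    [-1.4, 0, -1.9, 0, 0.0305, 0],
    [-1.4, 0, -1.9, 0, 0.0305, 0],
    [-1.4, 0, -1.9, 0, 0.0305, 0]
  ]
}}

```text
time_s: 14.7
tcp_pos: [0.5098, 0.167, 0.1491]
orientation: [-3.141, -0.734, -1.296]
ft_force: [1.2, -2.2, 4.7]
width: 0.0087
grip_force: 60.0
```

```bash
cat >> h.py <<'E'
def hinge():
    a=now();B=R.from_euler("z",105.7,degrees=True);s=readout.sense()
    zb=B.inv().apply(a[1].apply([0,0,-1]));print(s["time_s"],"tilt",np.degrees(np.arctan2(zb[0],zb[2])),"rim by tool",a[1].apply([-62.3,0,45.3])+a[0],s["ft_force"],s["q"].round(2))
E
python3 - <<'E'
from h import *
hinge()
E
```

```text
14.7 tilt 42.0786151654533 rim by tool [505.52431079 182.32705213  73.77098342] [ 1.20975803 -2.22313964  4.70009105] [ 1.01  0.07 -0.37  0.52 -1.66 -0.83]
```

Call:
{"fn": "send_rows", "kwargs": {
  "plan": [
    [-1.4, 0, -1.9, 0, 0.0305, 0],
    [-1.4, 0, -1.9, 0, 0.0305, 0],
    [-1.4, 0, -1.9, 0, 0.0305, 0],
    [-1.4, 0, -1.9, 0, 0.0305, 0],
    [-1.4, 0, -1.9, 0, 0.0305, 0],
    [-1.4, 0, -1.9, 0, 0.0305, 0],
    [-1.4, 0, -1.9, 0, 0.0305, 0],
    [-1.4, 0, -1.9, 0, 0.0305, 0]
  ]
}}

```text
time_s: 15.5
tcp_pos: [0.5047, 0.1849, 0.1507]
orientation: [-3.141, -0.978, -1.296]
ft_force: [0.7, 0.8, 4.6]
width: 0.0092
grip_force: 60.1
```

```bash
python3 - <<'E'
from h import *
hinge()
im=optics.read_camera("side");im2=optics.read_camera("scene")
cv2.imwrite("pics/s3.png",np.hstack([cv2.resize(im[20:260,150:390],(400,400)),cv2.resize(im2[100:340,340:580],(400,400))])[:,:,::-1])
E
```

```text
15.5 tilt 56.05668243404824 rim by tool [505.4967921  182.25784356  73.77104206] [0.72288443 0.79791234 4.64429946] [ 1.08  0.21 -0.36  0.63 -1.77 -0.93]
```

View pics/s3.png

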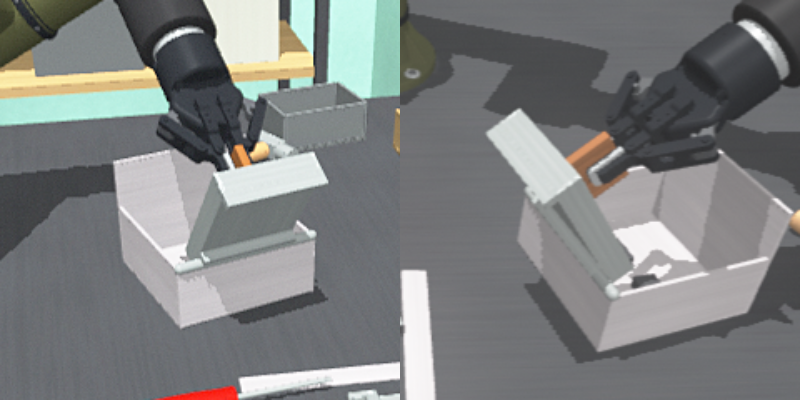

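The tray is tilted 56° and hooked at the rim. One offcut shows in the box at about (645,280), and the tray hides the other, so I'll check with the wrist camera.

```bash
python3 - <<'E'
from h import *
cv2.imwrite("pics/w4.png",optics.read_camera("wrist")[:,:,::-1])
E
```

```text
(no output)
```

View pics/w4.png

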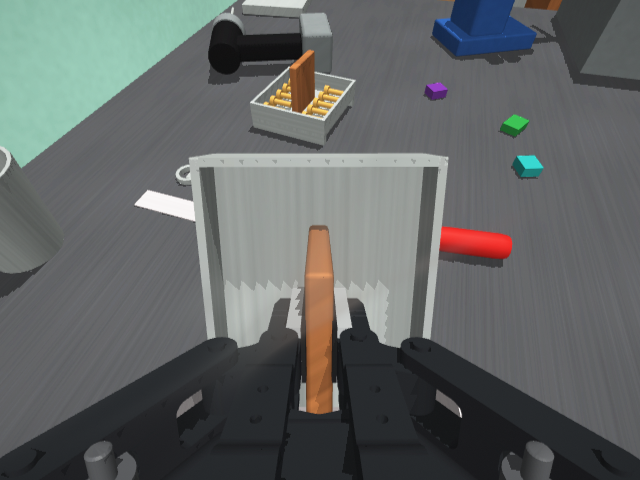

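The tray looks empty, apart from the part of the lip the fingers hide. I'll tilt a little further to be sure, then swing back.

Call:
{"fn": "send_rows", "kwargs": {
  "plan": [
    [-1.4, 0, -1.9, 0, 0.0305, 0],
    [-1.4, 0, -1.9, 0, 0.0305, 0],
    [-1.4, 0, -1.9, 0, 0.0305, 0],
    [-1.4, 0, -1.9, 0, 0.0305, 0],
    [0, 0, 0, 0, 0, 0],
    [0, 0, 0, 0, 0, 0],
    [0, 0, 0, 0, 0, 0],
    [0, 0, 0, 0, 0, 0]
  ]
}}

```text
time_s: 16.45
tcp_pos: [0.5025, 0.1938, 0.1498]
orientation: [3.141, -1.099, -1.296]
ft_force: [-2.7, 3.9, 4.5]
width: 0.009
grip_force: 60.4
```

```bash
python3 - <<'E'
from h import *
hinge()
im=optics.read_camera("scene");im2=optics.read_camera("side")
out=[]
for n,i,(x0,x1,y0,y1) in(("scene",im,(415,570,190,310)),("side",im2,(200,345,110,220))):
    m=((i.max(2)<85)*255).astype(np.uint8)[y0:y1,x0:x1]
    k,l,s,c=cv2.connectedComponentsWithStats(m)
    for j in range(1,k):
        if 25<s[j,4]<2000: print(n,s[j],c[j]+[x0,y0],(cast(n,c[j]+[x0,y0],.018)*1000).round(0))
E
```

```text
16.45 tilt 62.97039407651826 rim by tool [505.70521194 182.243926    73.6889807 ] [-2.65894961  3.86782946  4.49221554] [ 1.11  0.28 -0.36  0.67 -1.83 -0.98]
scene [  49    0  106   20 1187] [516.57371525 196.56360573] [301. 396.  18.]
scene [  55   56  100   64 1023] [539.56695992 287.05083089] [557. 343.  18.]
scene [  8  79  34  41 231] [439.32900433 289.83549784] [558. 177.  18.]
side [22  0 24  5 45] [232.73333333 111.6       ] [427. 601.  18.]
side [ 52   0  30   9 181] [268.16574586 112.99447514] [510. 576.  18.]
side [  0   7  19  19 285] [208.50175439 125.61052632] [364. 533.  18.]
side [ 91  82  52  18 138] [317.55797101 201.36956522] [539. 158.  18.]
```

```bash
python3 - <<'E'
from h import *
a=now()
b=row(a,(a[0]+[0,0,32],a[1]),8)
b=row(b,P((525,117,170),0,105.7),16)
E
```

```text
8 x [ 3.6  0.  -1.8] [0. 0. 0.] to [502.5 193.8 181.8]
16 x [ 4.  -0.1  3.5] [-0.     -0.0686  0.    ] to [525. 117. 170.]
```

Call:
{"fn": "send_rows", "kwargs": {
  "plan": [
    [3.6, 0, -1.8, 0, 0, 0],
    [3.6, 0, -1.8, 0, 0, 0],
    [3.6, 0, -1.8, 0, 0, 0],
    [3.6, 0, -1.8, 0, 0, 0],
    [3.6, 0, -1.8, 0, 0, 0],
    [3.6, 0, -1.8, 0, 0, 0],
    [3.6, 0, -1.8, 0, 0, 0],
    [3.6, 0, -1.8, 0, 0, 0]
  ]
}}

```text
time_s: 17.35
tcp_pos: [0.5025, 0.1931, 0.1824]
orientation: [3.142, -1.098, -1.297]
ft_force: [-0.0, -0.2, -3.4]
width: 0.0095
grip_force: 59.4
```

Call:
{"fn": "send_rows", "kwargs": {
  "plan": [
    [4, 0, 3.5, 0, -0.0686, 0],
    [4, 0, 3.5, 0, -0.0686, 0],
    [4, 0, 3.5, 0, -0.0686, 0],
    [4, 0, 3.5, 0, -0.0686, 0],
    [4, 0, 3.5, 0, -0.0686, 0],
    [4, 0, 3.5, 0, -0.0686, 0],
    [4, 0, 3.5, 0, -0.0686, 0],
    [4, 0, 3.5, 0, -0.0686, 0]
  ]
}}

```text
time_s: 18.15
tcp_pos: [0.5136, 0.1528, 0.1884]
orientation: [-3.142, -0.547, -1.297]
ft_force: [0.3, 0.1, -3.6]
width: 0.0092
grip_force: 59.2
```

Call:
{"fn": "send_rows", "kwargs": {
  "plan": [
    [4, 0, 3.5, 0, -0.0686, 0],
    [4, 0, 3.5, 0, -0.0686, 0],
    [4, 0, 3.5, 0, -0.0686, 0],
    [4, 0, 3.5, 0, -0.0686, 0],
    [4, 0, 3.5, 0, -0.0686, 0],
    [4, 0, 3.5, 0, -0.0686, 0],
    [4, 0, 3.5, 0, -0.0686, 0],
    [4, 0, 3.5, 0, -0.0686, 0]
  ]
}}

```text
time_s: 18.95
tcp_pos: [0.5237, 0.1155, 0.1715]
orientation: [3.141, 0.002, -1.297]
ft_force: [0.0, -0.4, -3.5]
width: 0.0094
grip_force: 59.1
```

```bash
python3 - <<'E'
from h import *
hinge()
im=optics.read_camera("side");im2=optics.read_camera("scene")
cv2.imwrite("pics/s5.png",np.hstack([cv2.resize(im[20:260,150:390],(400,400)),cv2.resize(im2[100:340,340:580],(400,400))])[:,:,::-1])
a=now();b=row(a,P((456,-186.4,160),0,79.8),16);row(b,P((456,-186.4,52),0,79.8),8)
E
```

```text
18.95 tilt -0.09734123029303217 rim by tool [506.79555338 175.49897807 126.28159   ] [ 0.00750399 -0.44785543 -3.52573019] [ 0.59 -0.13 -0.19 -0.   -1.51 -0.32]
16 x [18.7  5.4  0.7] [0.     0.     0.0281] to [ 456.  -186.4  160. ]
8 x [ 0.   0.  13.5] [0. 0. 0.] to [ 456.  -186.4   52. ]
```

View pics/s5.png

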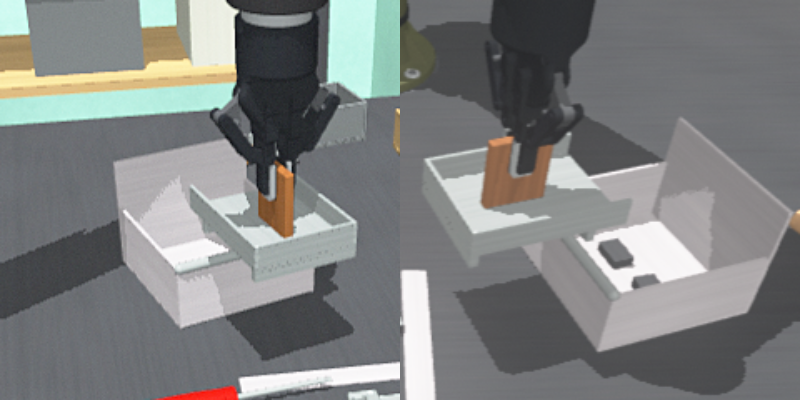

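The tray is empty and both offcuts lie on the box floor at (615,252) and (645,282). I'm returning the tray.

Call:
{"fn": "send_rows", "kwargs": {
  "plan": [
    [9.4, 2.7, 0.7, 0, 0, 0.014],
    [18.7, 5.4, 0.7, 0, 0, 0.028],
    [18.7, 5.4, 0.7, 0, 0, 0.028],
    [18.7, 5.4, 0.7, 0, 0, 0.028],
    [20.6, 5.9, 0.7, 0, 0, 0.031],
    [20.6, 5.9, 0.7, 0, 0, 0.031],
    [20.6, 5.9, 0.7, 0, 0, 0.031],
    [22.4, 6.5, 0.7, 0, 0, 0.034]
  ]
}}

```text
time_s: 19.85
tcp_pos: [0.5073, -0.0395, 0.1653]
orientation: [3.14, -0.002, -1.522]
ft_force: [0.2, 0.1, -2.1]
width: 0.009
grip_force: 59.1
```

Call:
{"fn": "send_rows", "kwargs": {
  "plan": [
    [22.4, 6.5, 0.7, 0, 0, 0.034],
    [20.6, 5.9, 0.7, 0, 0, 0.031],
    [20.6, 5.9, 0.7, 0, 0, 0.031],
    [20.6, 5.9, 0.7, 0, 0, 0.031],
    [18.7, 5.4, 0.7, 0, 0, 0.028],
    [18.7, 5.4, 0.7, 0, 0, 0.028],
    [18.7, 5.4, 0.7, 0, 0, 0.028],
    [9.4, 2.7, 0.7, 0, 0, 0.014]
  ]
}}

```text
time_s: 20.65
tcp_pos: [0.4567, -0.1867, 0.1599]
orientation: [3.141, -0.002, -1.748]
ft_force: [0.3, 0.8, -2.3]
width: 0.0092
grip_force: 59.1
```

```bash
python3 - <<'E'
from h import *
a=now();print(a[0],a[1].as_euler("xyz"));row(a,P((456,-186.4,54),0,79.8),16)
E
```

```text
[ 456.68388083 -186.73696706  159.90648274] [ 3.14053512e+00 -2.07319069e-03 -1.74824274e+00]
16 x [-0.   0.   6.6] [ 0.0001 -0.0001  0.    ] to [ 456.  -186.4   54. ]
```

Lowering to about 3 mm above the bench, then creeping down.

Call:
{"fn": "send_rows", "kwargs": {
  "plan": [
    [0, 0, 8, 0, 0, 0],
    [0, 0, 14, 0, 0, 0],
    [0, 0, 14, 0, 0, 0],
    [0, 0, 14, 0, 0, 0],
    [0, 0, 14, 0, 0, 0],
    [0, 0, 12, 0, 0, 0],
    [0, 0, 10, 0, 0, 0],
    [0, 0, 8, 0, 0, 0]
  ]
}}

```text
time_s: 21.45
tcp_pos: [0.4575, -0.1857, 0.0651]
orientation: [3.141, -0.0, -1.747]
ft_force: [0.1, 0.5, -2.8]
width: 0.0091
grip_force: 59.2
```

Call:
{"fn": "send_rows", "kwargs": {
  "plan": [
    [0, 0, 6, 0, 0, 0],
    [0, 0, 3, 0, 0, 0],
    [0, 0, 2, 0, 0, 0],
    [0, 0, 1, 0, 0, 0],
    [0, 0, 0.7, 0, 0, 0],
    [0, 0, 0.5, 0, 0, 0],
    [0, 0, 0, 0, 0, 0],
    [0, 0, 0, 0, 0, 0]
  ]
}}

```text
time_s: 22.25
tcp_pos: [0.4577, -0.1857, 0.053]
orientation: [-3.141, -0.0, -1.747]
ft_force: [0.4, -0.5, -2.8]
width: 0.0092
grip_force: 59.1
```

Call:
{"fn": "send_rows", "kwargs": {
  "plan": [
    [0, 0, 0.5, 0, 0, 0],
    [0, 0, 0.5, 0, 0, 0],
    [0, 0, 0.5, 0, 0, 0],
    [0, 0, 0.4, 0, 0, 0],
    [0, 0, 0, 0, 0, 0],
    [0, 0, 0, 0, 0, 0],
    [0, 0, 0, 0, 0, 0],
    [0, 0, 0, 0, 0, 0]
  ]
}}

```text
time_s: 23.05
tcp_pos: [0.4577, -0.1858, 0.0513]
orientation: [-3.141, -0.0, -1.747]
ft_force: [-3.4, 1.2, 3.0]
width: 0.0094
grip_force: 59.8
```

The tray is on the bench. Releasing and retreating upward.

Call:
{"fn": "send_rows", "kwargs": {
  "plan": [
    [0, 0, 0, 0, 0, 0],
    [0, 0, 0, 0, 0, 0],
    [0, 0, 0, 0, 0, 0],
    [0, 0, 0, 0, 0, 0],
    [0, 0, 0, 0, 0, 0],
    [0, 0, 0, 0, 0, 0],
    [0, 0, 0, 0, 0, 0],
    [0, 0, 0, 0, 0, 0]
  ],
  "gripper": 0
}}

```text
time_s: 23.85
tcp_pos: [0.4577, -0.1857, 0.051]
orientation: [-3.142, -0.0, -1.747]
ft_force: [-0.1, -0.6, 0.3]
width: 0.0856
grip_force: 0.0
```

Call:
{"fn": "send_rows", "kwargs": {
  "plan": [
    [0, 0, -8, 0, 0, 0],
    [0, 0, -16, 0, 0, 0],
    [0, 0, -20, 0, 0, 0],
    [0, 0, -20, 0, 0, 0],
    [0, 0, -20, 0, 0, 0],
    [0, 0, -20, 0, 0, 0],
    [0, 0, -20, 0, 0, 0],
    [0, 0, -10, 0, 0, 0]
  ]
}}

```text
time_s: 24.65
tcp_pos: [0.4583, -0.186, 0.1877]
orientation: [-3.138, -0.0, -1.747]
ft_force: [0.4, 0.4, -0.6]
width: 0.0855
grip_force: 0.0
```

```bash
python3 - <<'E'
from h import *
s=readout.sense();print(s["time_s"],s["tcp_pos"],s["ft_force"],s["width"])
im=optics.read_camera("side");im2=optics.read_camera("scene")
cv2.imwrite("pics/s6.png",np.hstack([cv2.resize(im[240:480,200:440],(400,400)),cv2.resize(im2[100:340,150:550],(400,240+160))])[:,:,::-1])
E
```

```text
24.65 [ 0.45826893 -0.18596164  0.18765226] [ 0.3547576   0.43517503 -0.56020794] 0.08551926084636766
```

View pics/s6.png

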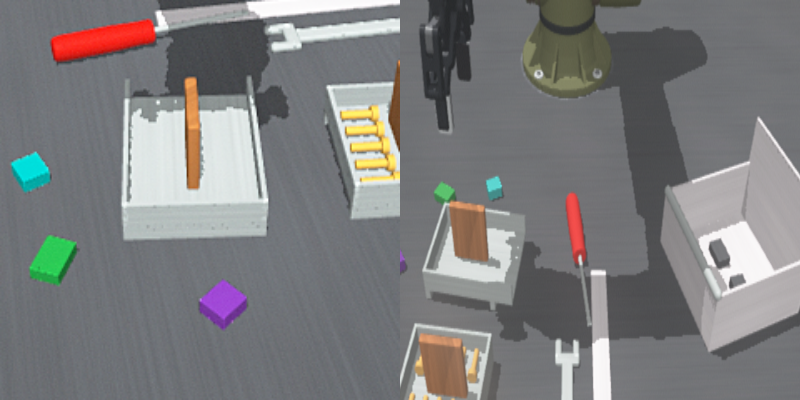

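The empty tray stands flat where it began, both offcuts are in the box at (718,252) and (737,281), and the gripper is clear of everything.

```bash
python3 -c "
from station import ticket
print(ticket.job_done())"
```

```text
the job is handed in; nothing more can be done
None
```

The job is handed in, verdict not shown: both offcuts are in the scrap box, the empty tray is released flat where it stood, and the arm is clear, at about 25 s of the 53 s allowed.

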